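Show a resident how to start the film

TASK

Show the resident how to start a film. First point at the large round key on top of the disc player: hold the fingertips a couple of centimetres above its middle for two seconds without touching it. Then press that key fully down and let it come back up, and last point in the same way at the middle of the longest of the three remote controls and finish still pointing at it; touch none of the remotes or the other keys, and leave everything else where it is.

Things in the scene. Friction and masses are not known exactly. Their poses are not given: they have to be found in the camera images.
- round_key_top (a point): centre of the top face of the large round grey key, 36 mm across, on the black disc player. Its top is 64 mm above the table and 14 mm above the player's top when up; z points up. The three keys, all of the same grey plastic, stand in a row 65 mm apart near the front edge (robot's side) of the player, in any order.
- round_key (a joint): travel of the large round key, m. The key is a spring key: 0 is up, 0.005 m is fully down. It starts moving at about 2 N, bottoms at about 5 N and springs back up when let go.
- bar_key (a joint): travel of the bar-shaped grey key (12 x 36 mm), to be left alone, m. The key is a spring key: 0 is up, 0.005 m is fully down. It starts moving at about 2 N, bottoms at about 5 N and springs back up when let go.
- bar_key_top (a point): centre of the top face of the bar-shaped key, 64 mm above the table
- small_key (a joint): travel of the small round grey key (18 mm across), to be left alone, m. The key is a spring key: 0 is up, 0.005 m is fully down. It starts moving at about 2 N, bottoms at about 5 N and springs back up when let go.
- small_key_top (a point): centre of the top face of the small round key, 64 mm above the table
- player: black disc player, 200 (x) x 280 (y) x 50 mm, fixed to the table; origin at the centre of its underside, front (keys) to its -x; left or right of the robot's middle line
- mat: grey fabric mat, 340 (x) x 320 (y) x 4 mm, fixed on the table on the other side from the player; origin at the centre of its underside. The three black remotes lie side by side on it, in any order
- long_remote: the longest remote control, black with small grey keys, 210 (x) x 48 (y) x 22 mm, lying loose on the mat; origin at the centre of its underside (4 mm above the table), x along its length, z up
- middle_remote: remote of middle length, black, 145 (x) x 44 (y) x 20 mm; origin at the centre of its underside, x along its length
- short_remote: shortest remote, black, 95 (x) x 40 (y) x 16 mm; origin at the centre of its underside, x along its length
- calendar: wooden block calendar, two white cubes on a wooden stand, 45 (x) x 110 (y) x 60 mm, standing loose on the player behind the keys; origin at the centre of its underside
- cone_a: pine cone standing on the far part of the mat, 50 mm across, 62 mm high; origin at the centre of its underside
- cone_b: smaller pine cone standing on the table between the player and the mat, 45 mm across, 56 mm high; origin at the centre of its underside
- glasses_case: brown spectacle case on the far part of the mat, 52 (x) x 140 (y) x 34 mm; origin at the centre of its underside
Not all that is in view belongs to the job. What is shaped like the short_remote but blue is not meant. What is shaped like the middle_remote but turquoise is not meant.

How it is judged:
By the outcome, as a careful person would: the job done as asked, in the order asked, and still so for the second after the job is handed in, with the robot touching nothing.
It also fails if it takes over 48 s, if anything falls off the work surface, if the arm or the gripper's body presses on something with over 40 N, if the wrist force passes 120 N, or if a joint passes its speed limit or range.

ROBOT

A 7-joint arm with a two-finger parallel gripper is mounted at the origin on the work surface. World frame = base frame: x ahead of the robot, y to its left, z up, the work surface at z = 0. Lengths are in m, angles in rad, forces in N, time in s.
With the tool pointing down it reaches from about 0.4 to 0.85 m from the base axis. Payload 10.4 kg.
Tool frame: the origin (TCP) lies between the finger pads, 19 mm behind the fingertips; this is the grasp point; z points along the fingers, y is the line along which they close (so a half turn about z gives the same grasp; the last joint's range is limited). The gripper opens to 85 mm and grips with 20 to 120 N. Pads are 22 mm wide; open, the fingers measure 114 mm over their backs; the gripper's body (76 mm by 85 mm) begins 54 mm behind the grasp point. The pads swing forward as they close: fully open they stand 13 mm farther back than shut.
Start: joints at [-1.241, 0.332, -0.065, 1.46, 0.022, 1.35, -0.088], TCP at [0.216, 0.587, 0.25] pointing down, gripper open.
Joint ranges: [-2.6, 2.6], [-0.5, 2.12], [-1.47, 1.34], [0.16, 2.42], [-1.27, 4.41], [0.06, 2.06], [-2.6, 2.6]. Speed limits (rad/s): [2.22, 2.22, 2.79, 2.79, 3.14, 3.14, 3.14].

INTERFACE

Orientations are given as a unit quaternion [x, y, z, w].
In Python, from workcell import status, viewer, manip gives the robot as it stands.
- The arm moves only by the tool play_rows, never from a script. Its argument "plan" is one flat list of numbers, 7 for each row, row after row: the turn, a rotation vector about the tool's x, y, z in degrees, then the shift along the tool's x, y, z in m, then the opening, from 0 (shut) to 1 (fully open). In form: [ax, ay, az, dx, dy, dz, grip, ax, ay, az, dx, dy, dz, grip, ...]. A call has 1 to 20 rows; each row is the pose to reach, as a shift and turn from the pose commanded when the call began, along the tool's axes at that moment; what a row does not reach only later rows make up. A row lasts 1/8 s, in which the tool goes at most 62.5 mm and 10.7 degrees, less where a joint would pass 70% of its speed; a pose out of reach is approached as far as the arm can. A call with a gripper value outside its range is refused whole. The fingers move at their own pace and stop on an object; "squeeze" is the grip in N (left out, the last holds). Time passes only in rows, so rows that repeat a pose let the fingers close. It gives the time, the measured TCP pose, the force, the opening and the grip force at its end, in the units of the state.
- status.get_obs(): the state, without advancing time (a new reading comes with each control period).
- viewer.camera(name): name is "scene" or "top" or "wrist"; returns the picture (420x560x3 uint8, red, green, blue); there is no depth.
- viewer.camera_model(name): a dict with "fx", "fy", "cx", "cy" (pixels), "D" ([k1, k2, p1, p2, k3] as OpenCV has them; the pictures are not rectified), "R" (3x3) and "t" (3): a world point X has camera coordinates R X + t. Camera axes: x right, y down, z forward; pixel columns grow to the right and rows downward; lengths in m; the calibration is good to about 2 mm. A picture is of the moment at which its call begins: read the wrist's pose just before it. camera_model takes no time and is no camera call; for the wrist camera it gives the pose at the moment of the call.
- manip.hand_in(): hands the job in; it is judged then, once.
The state is a dict: "clock": time; "joint_pos": joint angles; "joint_velocities": joint speeds; "tau": joint torques, N m; "position": TCP position; "ee_rot": TCP orientation; "ft_force": force on the tool from outside, world axes, zero at the start; "torque": the same for the moment, N m; "grip_width": opening from 0.0 (shut) to 1.0 (fully open); "grasp_force": force on a finger pad.
Only numpy, scipy, OpenCV 4.12 (cv2) and the standard library are available. Lean on these libraries where they do the work, as an engineer would, in place of code of your own. Each camera call takes 0.05 s, during which the arm holds its last target. There are 200 camera calls.

## Working session

There is one attempt and no reset: what is moved stays moved. The work goes in short steps, Python scripts to look and compute and a tool call to move; the robot and the scene stay as the last step left them, time stands still between calls to the robot, and variables do not carry over. Pictures are saved under pics/ and viewed, at most 10 in all, crops included, and the job is handed in when it is done.

Besides the shell and the picture viewer there is one more tool, called after "Emit:" as name(argument=value, ...) on one line, values as JSON. play_rows: Moves the arm, as the interface text tells. Its arguments: {"type":"object","properties":{"plan":{"type":"array","items":{"type":"number"}},"squeeze":{"type":"number"}},"required":["plan"]}

```bash
mkdir -p pics; python3 - <<'E'
from workcell import status, viewer
import cv2
o=status.get_obs(); print(o)
for n in("scene","top"):
    cv2.imwrite(f"pics/{n}0.png",viewer.camera(n)[:,:,::-1]); print(n,viewer.camera_model(n))
E
```

```text
{'clock': 0.0, 'joint_pos': array([-1.24060689,  0.33286996, -0.0647311 ,  1.46092101,  0.02160812,
        1.34988264, -0.08850485]), 'joint_velocities': array([-0.00045972, -0.00109997,  0.00028895,  0.00082218, -0.00033555,
       -0.00149805,  0.00026737]), 'tau': array([ 8.39674340e-05, -6.25444579e+01,  4.94253798e-02, -3.91596437e+01,
        1.62039668e-02,  9.65003361e-03,  5.23599306e-05]), 'position': array([0.21582024, 0.5861975 , 0.24922688]), 'ee_rot': array([ 1.75458259e-01,  9.84486628e-01, -6.86385372e-04, -9.14833227e-05]), 'ft_force': array([0.089739  , 0.10667137, 0.49153942]), 'torque': array([-0.03011417, -0.00960726,  0.0200181 ]), 'grasp_force': 0.0, 'grip_width': 0.9954944041993168}
scene {'fx': 395.0653274149184, 'fy': 395.0653274149184, 'cx': 279.91919355633564, 'cy': 211.7386942628469, 'D': array([0.01372483, 0.        , 0.        , 0.        , 0.        ]), 'R': array([[-0.76793846,  0.64051665,  0.00298996],
       [ 0.33551994,  0.40623449, -0.84994112],
       [-0.54561607, -0.65169929, -0.52686919]]), 't': array([ 0.37069795, -0.09434358,  1.39548692])}
top {'fx': 443.26371879350387, 'fy': 443.26371879350387, 'cx': 278.53992861294535, 'cy': 208.08179662581696, 'D': array([-0.02834314,  0.        ,  0.        ,  0.        ,  0.        ]), 'R': array([[-0.02844487, -0.9994518 ,  0.01694097],
       [-0.99705908,  0.02716209, -0.07166176],
       [ 0.07116232, -0.01892956, -0.99728511]]), 't': array([0.01539013, 0.47693242, 1.1367499 ])}
```

View pics/top0.png

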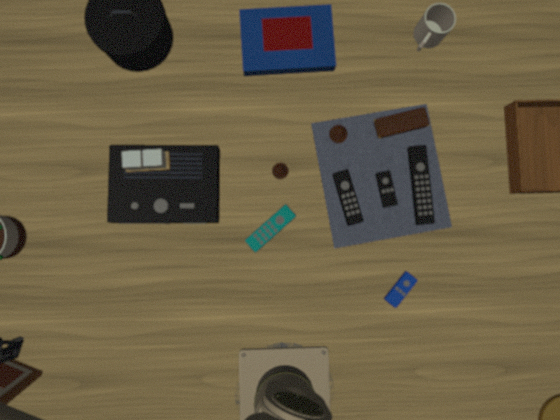

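View pics/scene0.png

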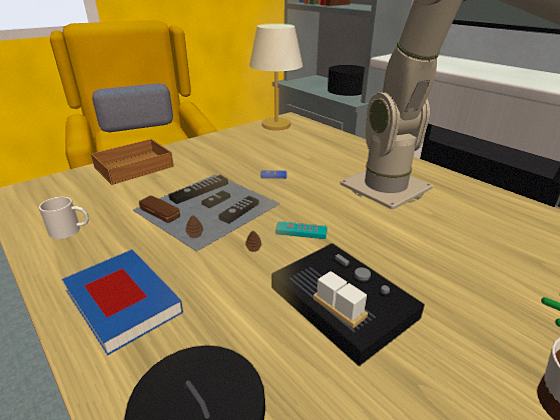

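The top view shows the player at left (keys: small (134,206), round (161,205), bar (187,206)) and the mat at right. The remotes are at (347,197), (386,188) and (421,185), and the one at (421,185) is the longest. The scene view agrees with this order.

```bash
cat > h.py <<'E'
import numpy as np, cv2
def ray(m,px,z):
    K=np.array([[m['fx'],0,m['cx']],[0,m['fy'],m['cy']],[0,0,1]])
    u=cv2.undistortPoints(np.array(px,float).reshape(-1,1,2),K,m['D']).reshape(-1,2)
    d=np.c_[u,np.ones(len(u))]@m['R']; c=-m['R'].T@m['t']
    return c+d*((z-c[2])/d[:,2])[:,None]
E
python3 - <<'E'
from h import *; from workcell import viewer
m=viewer.camera_model("top"); im=cv2.imread("pics/top0.png"); g=im.max(2)
def blobs(mask,x0,y0,x1,y1,amin):
    r=mask[y0:y1,x0:x1].astype(np.uint8)
    n,l,s,c=cv2.connectedComponentsWithStats(r)
    return [(i,s[i,4],c[i]+[x0,y0],l==i) for i in range(1,n) if s[i,4]>=amin]
for i,a,c,_ in blobs(g>55,118,192,210,216,15): print("key",a,c,ray(m,[c],.064))
r=(g<55)
k=cv2.morphologyEx(r.astype(np.uint8),cv2.MORPH_CLOSE,np.ones((7,7)))
for i,a,c,l in blobs(k,325,140,442,232,100):
    p=np.argwhere(l)[:,::-1]+[325,140]; (cc,wh,an)=cv2.minAreaRect(p.astype(np.float32))
    b=ray(m,cv2.boxPoints((cc,wh,an)),.026); print("rem",a,np.round(cc,1),ray(m,[cc],.026),np.linalg.norm(b[1]-b[0]),np.linalg.norm(b[2]-b[1]))
s=viewer.camera_model("scene")
ims=cv2.imread("pics/scene0.png")
for i,a,c,_ in blobs(ims.max(2)>70,330,250,400,296,15): print("scene",a,c,ray(s,[c],.064))
print(ray(m,[[280,171],[338,133]],.03))
E
```

```text
key 186 [160.17741935 205.32258065] [[0.48874133 0.29761426 0.064     ]]
key 54 [134.25925926 205.40740741] [[0.49028793 0.36217068 0.064     ]]
key 89 [186.57303371 205.43820225] [[0.48666401 0.23192008 0.064     ]]
rem 1464 [420.4 184.6] [[ 0.52802531 -0.37027194  0.026     ]] 0.051638109338028815 0.2075059830089875
rem 874 [347.3 197.1] [[ 0.50035455 -0.17702319  0.026     ]] 0.045287628679616436 0.14272490305767144
rem 531 [385.9 188.6] [[ 0.51986265 -0.27882338  0.026     ]] 0.04044040126683419 0.09240568770532862
scene 1108 [380.17148014 262.24187726] [[0.42941891 0.30367015 0.064     ]]
scene 64 [342.140625 258.8125  ] [[0.48879555 0.23799363 0.064     ]]
scene 157 [362.64968153 273.1656051 ] [[0.49147014 0.30292323 0.064     ]]
scene 507 [342.59763314 286.88560158] [[0.56011641 0.30473337 0.064     ]]
scene 57 [385.22807018 288.78947368] [[0.49368587 0.36731963 0.064     ]]
[[ 0.57237928 -0.00416616  0.03      ]
 [ 0.66874905 -0.15867609  0.03      ]]
```

Emit:
play_rows(plan=[0,0,0,-0.355,-0.175,0,0,0,0,0,-0.355,-0.175,0,0,0,0,0,-0.355,-0.175,0,0,0,0,0,-0.355,-0.175,0,0,0,0,0,-0.355,-0.175,0,0,0,0,0,-0.355,-0.175,0,0,0,0,0,-0.355,-0.175,0,0,0,0,0,-0.355,-0.175,0,0,0,0,0,-0.355,-0.175,0.045,0,0,0,0,-0.355,-0.175,0.085,0,0,0,0,-0.355,-0.175,0.085,0,0,0,0,-0.355,-0.175,0.085,0,0,0,0,-0.355,-0.175,0.085,0])

```text
clock: 1.72
position: [0.4892, 0.3006, 0.167]
ee_rot: [0.175, 0.985, 0.001, 0.001]
ft_force: [1.1, 0.2, 0.2]
grip_width: -0.0
grasp_force: 0.0
```

```bash
python3 - <<'E'
from h import *; from workcell import status, viewer
o=status.get_obs(); m=viewer.camera_model("wrist"); im=viewer.camera("wrist")[:,:,::-1]
cv2.imwrite("pics/w1.png",im); np.save("w1.npy",m,allow_pickle=True)
print({k:o[k] for k in("clock","position","ee_rot","ft_force","grip_width")}); print(m)
def proj(p): return cv2.projectPoints(np.array([p]),cv2.Rodrigues(m['R'])[0],m['t'],np.array([[m['fx'],0,m['cx']],[0,m['fy'],m['cy']],[0,0,1]]),m['D'])[0].ravel()
print(proj([.489,.299,.064]),proj(o['position']-[0,0,.019]))
E
```

```text
{'clock': 1.725, 'position': array([0.48922687, 0.30058721, 0.16702109]), 'ee_rot': array([1.75266533e-01, 9.84519846e-01, 1.19270286e-03, 9.44427395e-04]), 'ft_force': array([1.14276288, 0.19892552, 0.22919213]), 'grip_width': -0.00023656319116950296}
{'fx': 321.2750117519633, 'fy': 321.2750117519633, 'cx': 283.4196949787147, 'cy': 207.0427772700878, 'D': array([-0.05419448,  0.        ,  0.        ,  0.        ,  0.        ]), 'R': array([[ 0.34508104,  0.93856845,  0.00288689],
       [ 0.89682184, -0.33063623,  0.29392222],
       [ 0.27682063, -0.09883796, -0.95582498]]), 't': array([-0.45104328, -0.35331488,  0.19455626])}
[281.42932104 214.00246799] [284.08336522 266.72949275]
```

View pics/w1.png

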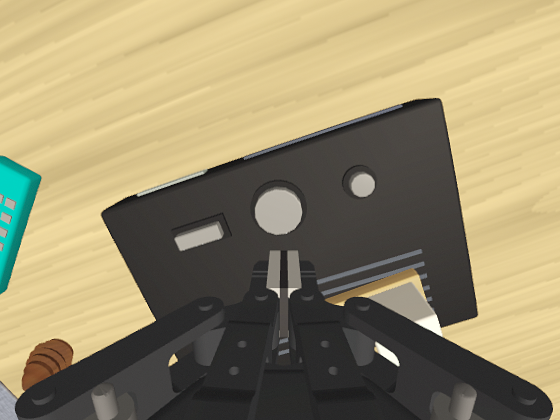

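The wrist view shows the round key's top centred near (278,211), bar key at (198,236), small key at (363,185), and the shut fingertips near (284,250).

```bash
python3 - <<'E'
from h import *; from scipy.spatial.transform import Rotation as Ro
m=np.load("w1.npy",allow_pickle=True).item(); im=cv2.imread("pics/w1.png")
r=(im.max(2)>120)[160:250,230:330].astype(np.uint8)
n,l,s,c=cv2.connectedComponentsWithStats(r)
for i in range(1,n):
    if s[i,4]>300: 
        print(s[i],c[i]+[230,160]); p=ray(m,[c[i]+[230,160]],.064)[0]; print(p)
R=Ro.from_quat([.17527,.98452,.00119,.00094]).as_matrix()
P=np.array([.48923,.30059,.16702])
for t in([.489,.2985,.103],[.4885,.2985,.073]): print(R.T@(np.array(t)-P))
E
```

```text
[  25   29   47   46 1700] [278.03823529 211.39176471]
[0.48621338 0.29734535 0.064     ]
[-0.00041363 -0.00221207  0.06401498]
[ 9.86585425e-05 -2.46480101e-03  9.40137034e-02]
```

Emit:
play_rows(plan=[0,0,0,0,-0.003,0.03,0,0,0,0,0,-0.003,0.055,0,0,0,0,0,-0.003,0.063,0,0,0,0,0,-0.003,0.063,0,0,0,0,0,-0.003,0.063,0,0,0,0,0,-0.003,0.063,0,0,0,0,0,-0.003,0.063,0,0,0,0,0,-0.003,0.063,0,0,0,0,0,-0.003,0.063,0,0,0,0,0,-0.003,0.063,0,0,0,0,0,-0.003,0.063,0,0,0,0,0,-0.003,0.063,0,0,0,0,0,-0.003,0.063,0,0,0,0,0,-0.003,0.063,0,0,0,0,0,-0.003,0.063,0,0,0,0,0,-0.003,0.063,0,0,0,0,0,-0.003,0.063,0,0,0,0,0,-0.003,0.063,0,0,0,0,0,-0.003,0.063,0,0,0,0,0,-0.003,0.063,0])

```text
clock: 4.28
position: [0.4875, 0.2968, 0.102]
ee_rot: [0.175, 0.984, 0.0, -0.0]
ft_force: [0.3, -0.6, -0.1]
grip_width: -0.003
grasp_force: 0.0
```

```bash
python3 - <<'E'
from h import *; from workcell import status, viewer
im=viewer.camera("scene")[:,:,::-1]
cv2.imwrite("pics/s2.png",cv2.resize(im[200:320,290:450],None,fx=4,fy=4,interpolation=cv2.INTER_CUBIC))
E
```

```text
(no output)
```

View pics/s2.png

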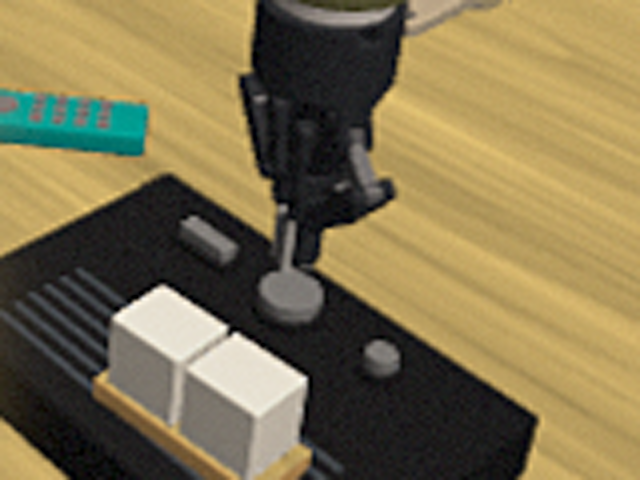

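The scene crop shows the shut fingertips (crop (290,265)) clear above the middle of the round key (290,295).

Emit:
play_rows(plan=[0,0,0,0,0,0,0,0,0,0,0,0,0,0,0,0,0,0,0,0,0,0,0,0,0,0,0,0,0,0,0,0,0,0,0,0,0,0,0,0,0,0,0,0,0,0,0.001,0.008,0,0,0,0,0,0.001,0.015,0,0,0,0,0,0.001,0.018,0,0,0,0,0,0.001,0.02,0,0,0,0,0,0.001,0.022,0,0,0,0,0,0.001,0.023,0,0,0,0,0,0.001,0.023,0,0,0,0,0,0.001,0.023,0])

```text
clock: 6.08
position: [0.4879, 0.2978, 0.0792]
ee_rot: [0.175, 0.984, 0.0, -0.0]
ft_force: [-2.0, -2.2, 4.8]
grip_width: 0.0
grasp_force: 1.9
```

Emit:
play_rows(plan=[0,0,0,0,0,0.001,0,0,0,0,0,0,0.002,0,0,0,0,0,0,0.003,0,0,0,0,0,0,0.003,0,0,0,0,0,0,0.003,0])

```text
clock: 6.7
position: [0.488, 0.2979, 0.0776]
ee_rot: [0.176, 0.984, 0.0, 0.0]
ft_force: [-8.8, -4.7, 21.0]
grip_width: -0.0
grasp_force: 10.5
```

Emit:
play_rows(plan=[0,0,0,0,0,-0.004,0,0,0,0,0,0,-0.01,0,0,0,0,0,0,-0.05,0,0,0,0,0,0,-0.11,0,0,0,0,0,0,-0.11,0,0,0,0,0,0,-0.11,0])

```text
clock: 7.45
position: [0.4879, 0.2978, 0.1857]
ee_rot: [0.175, 0.984, 0.0, 0.0]
ft_force: [-0.1, 0.4, -1.3]
grip_width: 0.001
grasp_force: 0.0
```

Emit:
play_rows(plan=[0,0,0,-0.268,-0.614,0,0,0,0,0,-0.268,-0.614,0,0,0,0,0,-0.268,-0.614,0,0,0,0,0,-0.268,-0.614,0,0,0,0,0,-0.268,-0.614,0,0,0,0,0,-0.268,-0.614,0,0,0,0,0,-0.268,-0.614,0,0,0,0,0,-0.268,-0.614,0,0,0,0,0,-0.268,-0.614,0,0,0,0,0,-0.268,-0.614,0,0,0,0,0,-0.268,-0.614,0,0,0,0,0,-0.268,-0.614,0,0,0,0,0,-0.268,-0.614,0,0,0,0,0,-0.268,-0.614,0,0,0,0,0,-0.268,-0.614,0,0,0,0,0,-0.268,-0.614,0,0])

```text
clock: 9.45
position: [0.5275, -0.3704, 0.1861]
ee_rot: [0.175, 0.985, 0.0, 0.0]
ft_force: [-0.3, 0.8, 0.0]
grip_width: -0.001
grasp_force: 0.0
```

```bash
python3 - <<'E'
from h import *; from workcell import status, viewer
o=status.get_obs(); m=viewer.camera_model("wrist"); im=viewer.camera("wrist")[:,:,::-1]
cv2.imwrite("pics/w3.png",im); np.save("w3.npy",m,allow_pickle=True)
print({k:o[k] for k in("clock","position","ee_rot","ft_force","joint_pos")})
sc=viewer.camera("scene")[:,:,::-1]; cv2.imwrite("pics/s3.png",cv2.resize(np.hstack([cv2.imread("pics/scene0.png")[230:310,320:410],sc[230:310,320:410]]),None,fx=4,fy=4))
def proj(p): return cv2.projectPoints(np.array(p,float),cv2.Rodrigues(m['R'])[0],m['t'],np.array([[m['fx'],0,m['cx']],[0,m['fy'],m['cy']],[0,0,1]]),m['D'])[0].reshape(-1,2)
print(proj([[.528,-.371,.026]]),proj([o['position']-[0,0,.019]]))
E
```

```text
{'clock': 9.45, 'position': array([ 0.5275346 , -0.37038949,  0.18610471]), 'ee_rot': array([1.75044814e-01, 9.84560442e-01, 1.53023039e-04, 1.59247191e-04]), 'ft_force': array([-0.25809251,  0.79434052,  0.01009512]), 'joint_pos': array([ 0.10153624,  0.45881083,  0.59323183,  1.51621275, -0.264637  ,
        1.24733194,  1.9500499 ])}
[[283.28388919 194.86082916]] [[284.16909651 266.71215697]]
```

View pics/w3.png

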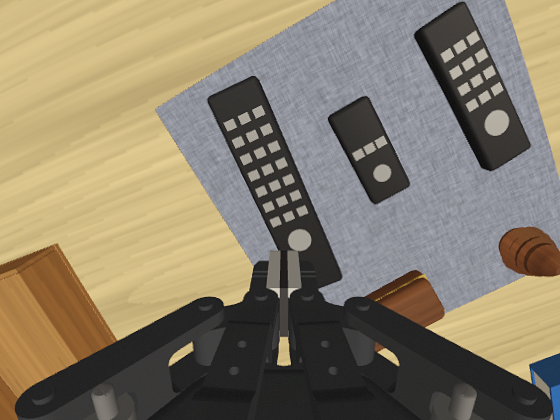

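View pics/s3.png

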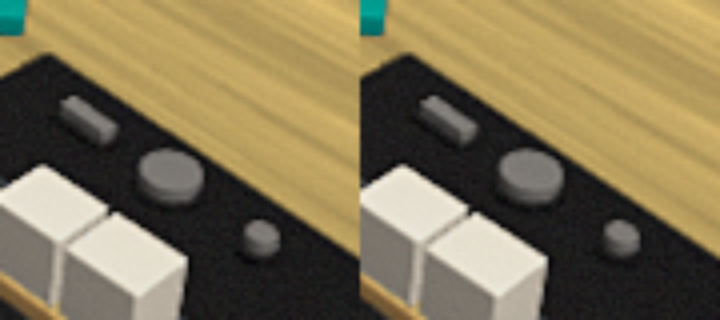

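The wrist view shows the long remote from its near end (208,98)-(258,77) to its far right corner at about (342,278). The before/after crop shows the round key back up and the calendar unmoved.

```bash
python3 - <<'E'
from h import *
m=np.load("w3.npy",allow_pickle=True).item()
p=ray(m,[[208,98],[258,78],[342,277]],.026); print(p)
print(np.linalg.norm(p[1]-p[0]),np.linalg.norm(p[2]-p[1]),(p[0]+p[2])/2)
E
```

```text
[[ 0.42648566 -0.40152152  0.026     ]
 [ 0.42642885 -0.35607432  0.026     ]
 [ 0.62755467 -0.34523744  0.026     ]]
0.04544723519477972 0.20141756376777284 [ 0.52702016 -0.37337948  0.026     ]
```

Emit:
play_rows(plan=[0,0,0,-0.001,-0.001,0.05,0,0,0,0,-0.001,-0.001,0.09,0,0,0,0,-0.001,-0.001,0.11,0,0,0,0,-0.001,-0.001,0.12,0,0,0,0,-0.001,-0.001,0.12,0,0,0,0,-0.001,-0.001,0.12,0,0,0,0,-0.001,-0.001,0.12,0,0,0,0,-0.001,-0.001,0.12,0,0,0,0,-0.001,-0.001,0.12,0,0,0,0,-0.001,-0.001,0.12,0,0,0,0,-0.001,-0.001,0.12,0,0,0,0,-0.001,-0.001,0.12,0,0,0,0,-0.001,-0.001,0.12,0,0,0,0,-0.001,-0.001,0.12,0,0,0,0,-0.001,-0.001,0.12,0,0,0,0,-0.001,-0.001,0.12,0])

```text
clock: 11.55
position: [0.5278, -0.3723, 0.066]
ee_rot: [0.176, 0.984, 0.0, -0.0]
ft_force: [0.6, -0.6, 0.5]
grip_width: 0.001
grasp_force: 0.0
```

Emit:
play_rows(plan=[0,0,0,0,0,0,0,0,0,0,0,0,0,0,0,0,0,0,0,0,0,0,0,0,0,0,0,0,0,0,0,0,0,0,0,0,0,0,0,0,0,0,0,0,0,0,0,0,0,0,0,0,0,0,0,0,0,0,0,0,0,0,0,0,0,0,0,0,0,0])

```text
clock: 12.8
position: [0.5279, -0.3723, 0.066]
ee_rot: [0.175, 0.984, 0.0, 0.0]
ft_force: [0.7, 0.5, -0.3]
grip_width: 0.0
grasp_force: 0.0
```

```bash
python3 - <<'E'
from h import *; from workcell import viewer
im=viewer.camera("scene")[:,:,::-1]
cv2.imwrite("pics/s4.png",cv2.resize(im[130:260,120:290],None,fx=4,fy=4))
E
```

```text
(no output)
```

View pics/s4.png

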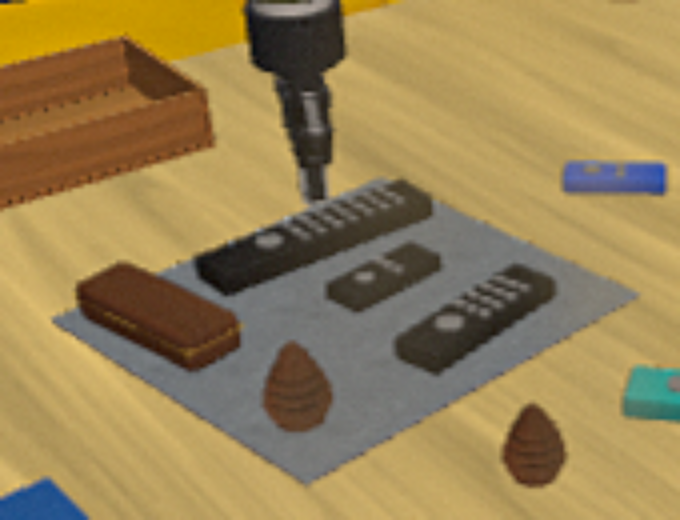

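The fingertips (crop (315,198)) hover above the middle of the longest remote (about (315,228)), and nothing has been disturbed.

```bash
python3 -c "
from workcell import manip; print(manip.hand_in())"
```

```text
the job is handed in; nothing more can be done
None
```

I pointed at the round key, pressed it fully down and let it spring back up. The arm ended still pointing about 2 cm above the middle of the longest remote, and the job is handed in at about 13 s; I saw nothing else moved.

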